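# Seat a cover plate on its locating pin and hold it down on a gauging fixture

## Task

Ready the gauging fixture: first press its orange hinged terminal cover down until it snaps shut and stays shut. Then take the aluminium cover plate by its red grip and, holding it level and square with the fixture, rest its flat underside on the tip of the brass locating pin a little to one side of the plate's hidden hole, and slide the plate across until the hole drops over the pin. Press the plate fully down against the sprung platen to its stop and finish while still holding it down there, leaving the other things on the bench where they are.

Things in the scene. Friction and masses are not known exactly. Their poses are not given: they have to be found in the camera images.
- fixture: Fixture fixed to the bench, place and yaw vary: aluminium base 150 (x) x 280 (y) x 20 mm. Origin at the centre of its underside on the bench, z up. On its -y half, centred at (0, -65 mm), a steel platen 120 (x) x 100 (y) mm, top 40 mm above the bench, with a dark slot along x. On its +y half, centred at (0, 80 mm), a blue box 90 (x) x 80 (y) mm, rim 60 mm above the bench, under the orange hinged cover.
- platen (a joint): Downward travel of the sprung platen, m: 0 = up (top 40 mm above the bench), 0.007 = on its solid stop (top 33 mm). The springs need about 6 N to start it and 12 N at the stop (the plate's weight counts towards that) and push it up again when let go. The pin does not move with it.
- terminal_cover (a joint): Angle of the orange cover, rad: 0 = shut, level; grows as it opens upward; starts between 0.55 and 0.9. A light spring swings it back open until a spring catch under its free edge snaps over in the last 0.04 rad and holds it; that takes about 4 to 5 N at the pad. It shuts against a solid stop.
- cover_hinge (a point): Middle of the cover's hinge line, 60.5 mm above the bench. The hinge lies along the fixture's y axis, on the +x side of the box; the shut cover reaches 99 mm from here towards the fixture's -x; it is 80 mm wide, 5 mm thick, its underside level with the hinge. The point turns with the cover: -x points to the free edge, z out of its upper face.
- cover_pad (a point): Middle of the dark press pad on the cover's upper face, 88 mm from the hinge line, 11 mm from the free edge; moves with the cover. Push here, following the arc. 65.5 mm above the bench when shut.
- locating_pin: Brass locating pin fixed in the fixture, set at a different place along the platen's slot each time (up to 15 mm either way along the fixture's x). Origin at the centre of its foot, 20 mm above the bench; diameter 12 mm; its tip is 24 mm above this origin, so 4 mm above the raised platen; the last 2.5 mm taper to a flat 7 mm across.
- cover_plate: Loose aluminium plate 110 (x) x 90 (y) x 18 mm, 0.24 to 0.42 kg, lying flat on the bench. Origin at the centre of its flat underside, also the centre of the hidden blind hole there: 15 mm diameter, 14 mm deep, not seen from above. On the raised platen this origin is 40 mm above the bench, fully down 33 mm. Square: its x axis along the fixture's x, either way round.
- plate_grip (a point): Centre of the red plastic grip block on top of the cover plate: 60 mm long (plate x), 20 mm wide (plate y), 36 mm tall, straight above the hole. This point is 36 mm above the plate's underside and 18 mm above the plate's upper face. Take it across its 20 mm width, from above.
- red_bottle: Wash bottle with red cap and bent spout, 68 mm across, 185 mm tall. A bystander: leave it where it is. Origin at its underside.
- blue_bottle: Blue wash bottle with bent spout, 68 mm across, 185 mm tall. A bystander: leave it where it is. Origin at its underside.
- tape_roll: White ring like a tape roll, 70 mm across, 20 mm tall, lying flat. A bystander: leave it where it is. Origin at its underside.
- white_block: White plastic block, 50 x 80 x 45 mm. A bystander: leave it where it is. Origin at its underside.
- driver: Yellow-handled screwdriver, 200 mm long, lying flat. A bystander: leave it where it is. Origin at its underside.
- vee_block: Dark steel vee block, 60 x 50 x 40 mm. A bystander: leave it where it is. Origin at its underside.
- rail_carriage: Short steel guide rail, 180 mm long, with an aluminium carriage on it, 26 mm tall. A bystander: leave it where it is. Origin at its underside.
Not all that is in view belongs to the job. Leave any blue or pink look-alike of the cover_plate alone.

How it is judged (in metres and radians):
On the way, in this order (a step that is already met when the one before it is completed fails the run):
1. the terminal cover is snapped shut (value of joint terminal_cover below 0.035 rad), for 0.3 s.
2. the level plate rests on the pin's tip with its hole 6 to 45 mm to one side (contact force between cover_plate and locating_pin above 0.3 N and horizontal distance between cover_plate and locating_pin between 0.006 and 0.045 m and z of cover_plate in the frame of fixture above 0.0415 m and angle between cover_plate's own z axis and vertical below 0.12 rad), for 0.1 s.
3. the hole has dropped over the pin (horizontal distance between cover_plate and locating_pin below 0.003 m and z of cover_plate in the frame of fixture below 0.0415 m), for 0.1 s.
At the end, for the whole second after the job is handed in: Cover shut (below 0.035 rad); plate over the pin (hole within 3 mm of its axis, underside at most 36 mm above the bench, level to 0.06 rad, square to 0.15 rad); platen pressed at least 5.5 of 7 mm; the robot still holding or pressing the plate with over 2 N (value of joint terminal_cover below 0.035 rad and value of joint platen above 0.0055 m and horizontal distance between cover_plate and locating_pin below 0.003 m and z of cover_plate in the frame of fixture below 0.036 m and angle between cover_plate's own z axis and vertical below 0.06 rad and angle between the x axis of cover_plate and the x axis of fixture, either way round below 0.15 rad and contact force between any of the fingers, the arm and cover_plate above 2 N); the arm keeps its last pose, push and grip.
It fails at once if a bystander was moved by more than 30 mm (distance of any of red_bottle, blue_bottle, tape_roll, white_block, driver, vee_block, rail_carriage from where it was at the start of the episode above 0.03 m).
It also fails if it takes over 54 s, if anything falls off the work surface, if the arm or the gripper's body presses on something with over 40 N, if the wrist force passes 120 N, or if a joint passes its speed limit or range.

## Robot

A 6-joint arm with a two-finger parallel gripper is mounted at the origin on the work surface. World frame = base frame: x ahead of the robot, y to its left, z up, the work surface at z = 0. Lengths are in m, angles in degrees, forces in N, time in s.
With the tool pointing down it reaches from about 0.4 to 0.825 m from the base axis. Payload 7 kg.
Tool frame: the origin (TCP) lies on the mounting face of the last link; the fingertips stand 178 mm ahead of it and the grasp point (between the pads) lies 159 mm ahead of it; z points along the fingers, y is the direction in which the jaws open and shut (so a half turn about z gives the same grasp; the last joint's range is limited). The gripper opens to 88 mm and grips with 3 to 60 N. Pads are 19 mm wide; open, the fingers measure 130 mm over their backs; the gripper's body (78 mm by 193 mm) begins 47 mm behind the grasp point.
Start: joints at [-53.795, 20.546, 0.682, 0, -70.136, -16.507], TCP at [0.227, -0.635, 0.405] pointing down, gripper open.
Joint ranges: [-176.03, 176.03], [-82.01, 121.73], [-58.28, 71.71], [-173.87, 95.51], [-174.79, -0.11], [-173.66, 173.66]. Speed limits (degrees/s): [136.94, 136.94, 172.46, 180, 180, 180].

## Interface

Orientations are given as a 3x3 rotation matrix whose columns are the frame's x, y, z axes.
In Python, from bench import telemetry, eyes, bot gives the robot as it stands.
- The arm moves only by the tool play_rows, never from a script. Its argument "targets" is a list of rows, each an object with "translation": the shift along the tool's x, y, z in cm, a list of three; "roll": the turn about the tool's z in rad. In form: [{"translation": [x, y, z], "roll": roll}, ...]. A call has 1 to 8 rows; each row is the pose to reach, as a shift and turn from the pose commanded when the call began, along the tool's axes at that moment; what a row does not reach only later rows make up. A row lasts 1/8 s, in which the tool goes at most 62.5 mm and 10.7 degrees, less where a joint would pass 70% of its speed; a pose out of reach is approached as far as the arm can. A call with a gripper value outside its range is refused whole. "grip" is the finger opening in cm, from 0 to 8.76, set as the call begins (left out, the last holds). The fingers move at their own pace and stop on an object; "squeeze" is the grip in N (left out, the last holds). Time passes only in rows, so rows that repeat a pose let the fingers close. It gives the time, the measured TCP pose, the force and the opening at its end, in the units of the state.
- telemetry.get_state(): the state, without advancing time (a new reading comes with each control period).
- eyes.camera(name): name is "side" or "top" or "wrist"; returns the picture (400x640x3 uint8, red, green, blue); there is no depth.
- eyes.calibration(name): a dict with "fx", "fy", "cx", "cy" (pixels), "k1" (the pictures are not rectified: a ray, as slopes to the right and down, at radius r is drawn at 1 + k1 r^2 times it, then the intrinsics apply), "eye" and "rotation" of the camera in the world. Camera axes: x right, y up, looking along -z (the intrinsics and any distortion apply to the point x, -y, -z); pixel columns grow to the right and rows downward; lengths in m; the calibration is good to about 2 mm. A picture is of the moment at which its call begins: read the wrist's pose just before it. calibration takes no time and is no camera call; for the wrist camera it gives the pose at the moment of the call.
- bot.job_done(): hands the job in, once; it reports no verdict.
The state is a dict: "time": time; "qpos": joint angles; "dq": joint speeds; "effort": joint torques, N m; "ee_pos": TCP position; "tcp_rot": TCP orientation; "force": force on the tool from outside, world axes, zero at the start; "ft_torque": the same for the moment, N m; "width": opening from 0.0 (shut) to 1.0 (fully open).
Only numpy, scipy, OpenCV 4.12 (cv2) and the standard library are available. Lean on these libraries where they do the work, as an engineer would, in place of code of your own. Each camera call takes 0.05 s, during which the arm holds its last target. There are 200 camera calls.

## Working session

There is one attempt and no reset: what is moved stays moved. The work goes in short steps, Python scripts to look and compute and a tool call to move; the robot and the scene stay as the last step left them, time stands still between calls to the robot, and variables do not carry over. Pictures are saved under pics/ and viewed, about 8 in all and at most 12, crops included, and the job is handed in when it is done.

Besides the shell and the picture viewer there is one more tool, called after "Emit:" by a JSON object that holds its "fn" and its "kwargs", one argument or row to a line. play_rows: Moves the arm, as the interface text tells. Its arguments: {"type":"object","properties":{"targets":{"type":"array"},"grip":{"type":"number"},"squeeze":{"type":"number"}},"required":["targets"]}

```bash
mkdir -p pics; ls; python3 - <<'E'
from bench import telemetry, eyes, bot
import cv2,numpy as np
s=telemetry.get_state();print(s['time'],s['ee_pos'],s['tcp_rot'],s['force'],s['width'])
for n in("top","side"):
    im=eyes.camera(n);np.save(f"pics/{n}0.npy",im);cv2.imwrite(f"pics/{n}0.png",im[:,:,::-1])
    c=eyes.calibration(n);print(n,c)
E
```

```text
pics
0.0 [ 0.22744925 -0.63529072  0.40371256] [[-9.41523860e-01 -3.36945549e-01 -7.20222697e-04]
 [-3.36946283e-01  9.41522585e-01  1.55667419e-03]
 [ 1.53591496e-04  1.70832225e-03 -9.99998529e-01]] [ 0.1706131  -0.00578076 -0.8266919 ] 0.9987252453690156
top {'fx': 454.48481797089977, 'fy': 454.48481797089977, 'cx': 319.1996781442915, 'cy': 196.8399171804581, 'k1': -0.06592511321050429, 'eye': array([ 4.71255543e-01, -1.16209780e-03,  1.36598578e+00]), 'rotation': array([[ 0.02748428,  0.99794888, -0.05781557],
       [-0.99957266,  0.02686091, -0.0115319 ],
       [-0.00995527,  0.05810781,  0.99826067]])}
side {'fx': 411.52036439164533, 'fy': 411.52036439164533, 'cx': 318.770577234166, 'cy': 201.0976414509471, 'k1': -0.036972608748916946, 'eye': array([-0.0647277 ,  1.00171892,  0.85903644]), 'rotation': array([[-0.85211963,  0.28654925, -0.43792883],
       [-0.52333959, -0.46208983,  0.71595298],
       [ 0.00279333,  0.83926308,  0.54371838]])}
```

View pics/top0.png

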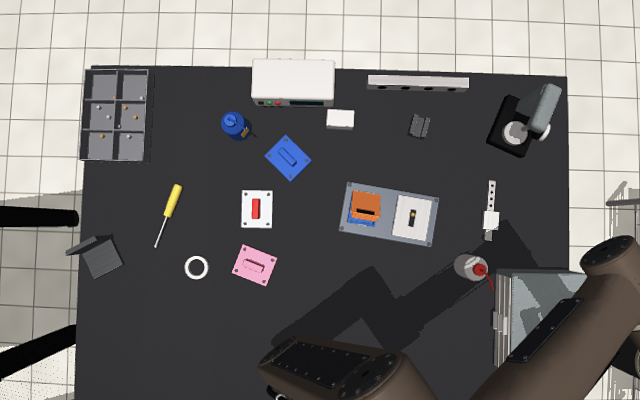

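View pics/side0.png

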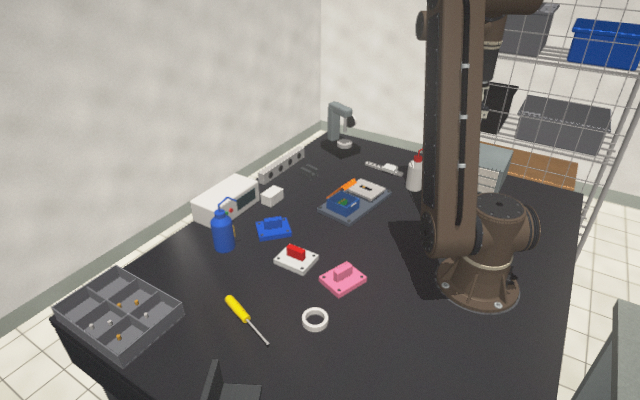

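Top view: the aluminium plate with red grip is at (257,209). The fixture is at about (389,214), yawed slightly, with the orange cover at (365,205) and the platen with its brass pin at about (412,216). The side view agrees. Next I'll measure them.

```bash
cat > h.py <<'E'
import numpy as np, cv2
from bench import telemetry, eyes, bot
def ray(c,p):
    K=np.array([[c['fx'],0,c['cx']],[0,c['fy'],c['cy']],[0,0,1.]])
    u=cv2.undistortPoints(np.array([[p]],float),K,np.array([c['k1'],0,0,0.]))[0,0]
    return np.array(c['rotation'])@np.array([u[0],-u[1],-1])
def onz(c,p,z):
    d=ray(c,p);e=np.array(c['eye']);return e+d*(z-e[2])/d[2]
def blobs(m,amin=20):
    cs,_=cv2.findContours(m.astype(np.uint8),cv2.RETR_EXTERNAL,cv2.CHAIN_APPROX_NONE)
    return [k for k in sorted(cs,key=cv2.contourArea,reverse=True) if cv2.contourArea(k)>amin]
def rect(c,k,z):
    P=np.array([onz(c,q[0],z)[:2] for q in k]); 
    (a,b),(w,h),t=cv2.minAreaRect((P*1000).astype(np.float32)); return np.round([a,b,w,h,t],1)
E
python3 - <<'E'
from h import *
im=np.load('pics/top0.npy');c=eyes.calibration('top')
hsv=cv2.cvtColor(im,cv2.COLOR_RGB2HSV);H,S,V=[hsv[:,:,i].astype(int) for i in range(3)]
print('vals',im[200,415],im[236,400],im[195,250],im[205,365],im[216,412],im[209,366])
roi=np.zeros(H.shape,bool);roi[165:260,225:450]=1
def show(n,m,z,a=15):
    for k in blobs(m&roi,a)[:4]: print(n,k.reshape(-1,2).mean(0).round(),cv2.contourArea(k),rect(c,k,z))
show('white18',(S<45)&(V>170),.018)
show('white40',(S<45)&(V>170),.040)
show('redgrip',((H<6)|(H>174))&(S>150)&(V>90),.054)
show('base',(V>75)&((H<5)|(H>5)),.02,500)
show('orange',(H>5)&(H<18)&(S>150)&(V>100),.09)
show('brass',(H>12)&(H<32)&(S>80)&(V>60),.044,2)
cv2.imwrite('pics/c1.png',cv2.resize(im[165:260,225:450,::-1],None,fx=3.5,fy=3.5,interpolation=cv2.INTER_CUBIC))
E
```

```text
vals [225 221 219] [179 175 174] [244 245 245] [201 110  57] [119  94  61] [178  98  50]
white18 [412. 217.] 1312.0 [ 495.4 -262.1  102.2  121.5   80.9]
white18 [256. 209.] 1065.0 [509.7 201.2 110.2  89.5   1.6]
white40 [412. 217.] 1312.0 [ 495.  -257.9  100.6  119.5   80.9]
white40 [256. 209.] 1065.0 [509.1 197.9 108.4  88.1   1.6]
redgrip [255. 208.] 113.0 [508.5 198.9  55.1  17.5   2. ]
base [389. 214.] 4640.0 [ 504.  -193.   281.1  150.5   81.4]
base [257. 209.] 1142.5 [508.2 199.8 113.   92.9   1.6]
orange [365. 206.] 668.0 [ 524.  -116.4   79.7   75.4   83.2]
brass [412. 214.] 11.0 [ 505.1 -258.7   11.7    8.8    1. ]
brass [376. 217.] 2.5 [ 495.  -151.     2.9   14.6    1.5]
```

View pics/c1.png

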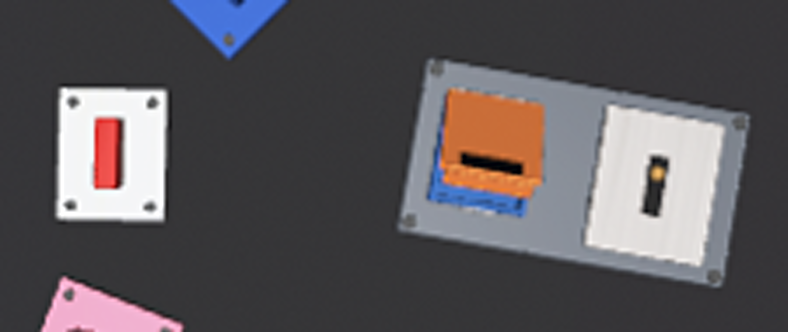

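Crop: plate and grip are upright near (110,152). On the fixture, the cover's pad is a black bar at (491,163) and the brass pin at (657,173) in the slot. The fixture fit comes out at 281×150 mm, which matches the 280×150 given.

```bash
python3 - <<'E'
from h import *
from scipy.optimize import brentq
im=np.load('pics/top0.npy');c=eyes.calibration('top')
hsv=cv2.cvtColor(im,cv2.COLOR_RGB2HSV);H,S,V=[hsv[:,:,i].astype(int) for i in range(3)]
O=np.array([.5042,-.1932]);y=np.deg2rad(-8.7);R=np.array([[np.cos(y),-np.sin(y)],[np.sin(y),np.cos(y)]])
m=np.zeros(H.shape,bool);m[204:220,350:382]=1
k=blobs(m&(V<45),8)
for q in k:
    p=q.reshape(-1,2).mean(0);print('pad',p,cv2.contourArea(q))
p=k[0].reshape(-1,2).mean(0)
# hinge edge: orange pixels topmost
o=(H>5)&(H<18)&(S>130)&(V>100);o[:,:340]=0;o[:,390:]=0;o[:180]=0;o[230:]=0
ob=blobs(o)[0].reshape(-1,2)
L=np.array([R.T@(onz(c,q,.063)[:2]-O) for q in ob])*1000
print('hinge edge fx',np.sort(L[:,0])[-12:].round(1),'y range',L[:,1].min().round(1),L[:,1].max().round(1))
for hx in(.045,.048,.050,.053):
    def f(a):
        z=.0605+.088*np.sin(a)+.005*np.cos(a);xx=hx-.088*np.cos(a)+.005*np.sin(a)
        return (R.T@(onz(c,p,z)[:2]-O))[0]-xx
    try:
        a=brentq(f,.3,1.2);z=.0605+.088*np.sin(a)+.005*np.cos(a);print(hx,'angle',a,'z',z,(R.T@(onz(c,p,z)[:2]-O)))
    except Exception as e: print(hx,e,[f(t) for t in(.3,.6,.9,1.2)])
for n,q,z in(('redcap',(478,269),.17),('bottlebody',(467,266),.12)): print(n,onz(c,q,z))
# side view: pad
cs=eyes.calibration('side');si=np.load('pics/side0.npy')
cv2.imwrite('pics/c2.png',cv2.resize(si[165:225,310:430,::-1],None,fx=6,fy=6,interpolation=cv2.INTER_CUBIC))
E
```

```text
pad [365.         211.55555556] 29.0
hinge edge fx [45.9 46.  46.  46.2 46.3 46.5 46.5 46.8 47.  47.1 47.2 47.3] y range 32.7 118.6
0.045 angle 0.8362976820834062 z 0.12916175965943422 [-0.0102681   0.08004109]
0.048 angle 0.7933227588477403 z 0.1267239543459343 [-0.0101669   0.07983452]
0.05 angle 0.7638292596113525 z 0.12497985681608366 [-0.01009449  0.07968673]
0.053 angle 0.7181250006460966 z 0.12216690506873534 [-0.00997772  0.07944837]
redcap [ 0.36181913 -0.40987493  0.17      ]
bottlebody [ 0.36477262 -0.39636222  0.12      ]
```

View pics/c2.png

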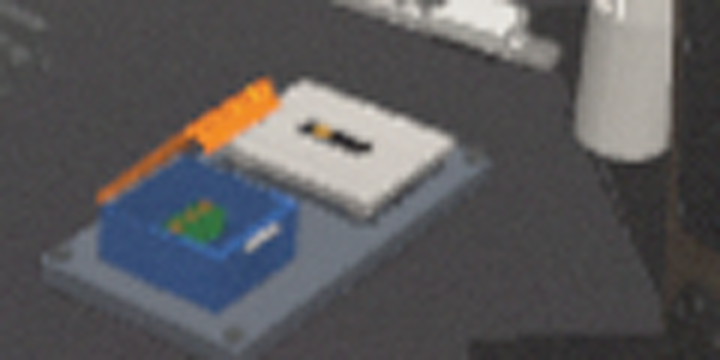

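Emit:
{"fn": "play_rows", "kwargs": {
  "targets": [
    {"translation":[-3,3,-4],"roll":0.1},
    {"translation":[-44.4,39.5,-4],"roll":0.495},
    {"translation":[-44.4,39.5,-4],"roll":0.495},
    {"translation":[-44.4,39.5,-4],"roll":0.495},
    {"translation":[-44.4,39.5,-4],"roll":0.495},
    {"translation":[-44.4,39.5,-4],"roll":0.495},
    {"translation":[-44.4,39.5,-4],"roll":0.495},
    {"translation":[-44.4,39.5,-4],"roll":0.495}
  ],
  "grip": 0
}}

```text
time: 1.1
ee_pos: [0.4543, -0.2182, 0.4447]
tcp_rot: [[-0.989, 0.151, 0.0], [0.151, 0.989, 0.0], [-0.0, 0.0, -1.0]]
force: [1.2, -1.5, -0.3]
width: 0.149
```

Emit:
{"fn": "play_rows", "kwargs": {
  "targets": [
    {"translation":[-2,5,2],"roll":0},
    {"translation":[-3,8,5],"roll":0},
    {"translation":[-3,8,7],"roll":0},
    {"translation":[-3,8,7],"roll":0}
  ]
}}

```text
time: 1.6
ee_pos: [0.4951, -0.1451, 0.3731]
tcp_rot: [[-0.989, 0.15, -0.004], [0.15, 0.989, -0.0], [0.004, -0.001, -1.0]]
force: [-0.1, -0.4, 0.7]
width: 0.003
```

```bash
python3 - <<'E'
from h import *
s=telemetry.get_state();print(s['time'],s['ee_pos'],s['width'],s['force'],s['qpos'])
c=eyes.calibration('wrist');im=eyes.camera('wrist');cv2.imwrite('pics/w1.png',im[:,:,::-1]);np.save('pics/w1.npy',im);np.save('pics/w1c.npy',c,allow_pickle=True)
print(c)
E
```

```text
1.6 [ 0.49513417 -0.14513953  0.3730747 ] 0.003456653961752974 [-0.05119067 -0.36772054  0.68995102] [ 5.47634236e+00  6.99781068e+00 -2.17311903e+01 -2.28011938e-02
 -6.14906368e+01 -1.04084751e+02]
{'fx': 285.7544808770116, 'fy': 285.7544808770116, 'cx': 318.7928097481791, 'cy': 203.70760134294767, 'k1': -0.0171987005134154, 'eye': array([ 0.41876934, -0.13379942,  0.352352  ]), 'rotation': array([[ 0.1497439 , -0.94750434, -0.28251068],
       [ 0.98872416,  0.14317111,  0.04389272],
       [-0.00114117, -0.2858978 ,  0.95825943]])}
```

View pics/w1.png

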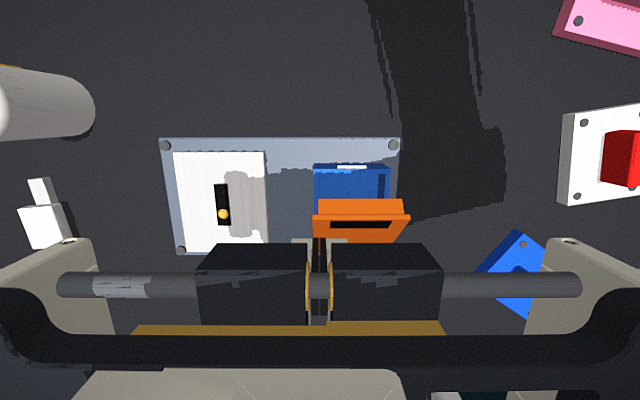

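Wrist view: the platen is at about (220,200), with the pin a brass dot at (223,214). The open cover's pad is at (362,223). The fingers, now closed, are still short of the cover.

```bash
python3 - <<'E'
from h import *
im=np.load('pics/w1.npy');c=np.load('pics/w1c.npy',allow_pickle=True).item()
hsv=cv2.cvtColor(im,cv2.COLOR_RGB2HSV);H,S,V=[hsv[:,:,i].astype(int) for i in range(3)]
O=np.array([.5042,-.1932]);y=np.deg2rad(-8.7);R=np.array([[np.cos(y),-np.sin(y)],[np.sin(y),np.cos(y)]])
roi=np.zeros(H.shape,bool);roi[180:235,205:240]=1
for k in blobs(roi&(H>12)&(H<32)&(S>90)&(V>80),10):
    p=k.reshape(-1,2).mean(0);P=onz(c,p,.043)[:2];print('pin',p,cv2.boundingRect(k),P,R.T@(P-O))
for n,q,z in(('baseTL',(159,137),.02),('baseTR',(402,136),.02),('platTL',(173,152),.04),('platTR',(267,151),.04),('pad',(362,223),.127)):
    P=onz(c,q,z)[:2];print(n,P,(R.T@(P-O)).round(4))
E
```

```text
pin [222.60714286 213.46428571] (218, 209, 11, 10) [ 0.50504717 -0.25852542] [ 0.0107186  -0.06444564]
baseTL [ 0.41086336 -0.31758934] [-0.0734 -0.1371]
baseTR [ 0.45152449 -0.04355849] [-0.0747  0.14  ]
platTL [ 0.42909899 -0.29617768] [-0.0587 -0.1132]
platTR [ 0.44360334 -0.19463126] [-0.0597 -0.0106]
pad [ 0.50735395 -0.11076171] [-0.0094  0.082 ]
```

Emit:
{"fn": "play_rows", "kwargs": {
  "targets": [
    {"translation":[-1.2,3.4,1],"roll":0},
    {"translation":[-1.2,3.4,4.5],"roll":0},
    {"translation":[-1.2,3.4,5.5],"roll":0},
    {"translation":[-1.2,3.4,5.5],"roll":0}
  ]
}}

```text
time: 2.15
ee_pos: [0.5126, -0.1143, 0.3202]
tcp_rot: [[-0.989, 0.151, -0.0], [0.151, 0.989, -0.0], [0.0, -0.0, -1.0]]
force: [0.4, 0.0, 0.3]
width: 0.002
```

Emit:
{"fn": "play_rows", "kwargs": {
  "targets": [
    {"translation":[0,0,1.5],"roll":0},
    {"translation":[0.6,0,2.2],"roll":0},
    {"translation":[1.2,0,2.8],"roll":0},
    {"translation":[1.7,0,3.6],"roll":0},
    {"translation":[2.1,0,4.3],"roll":0},
    {"translation":[2.5,0,5.1],"roll":0},
    {"translation":[2.75,0,5.9],"roll":0},
    {"translation":[2.95,0,6.8],"roll":0}
  ]
}}

```text
time: 3.15
ee_pos: [0.4834, -0.1093, 0.2512]
tcp_rot: [[-0.989, 0.151, 0.0], [0.151, 0.989, 0.0], [-0.0, 0.0, -1.0]]
force: [0.0, 0.3, 0.8]
width: 0.007
```

Emit:
{"fn": "play_rows", "kwargs": {
  "targets": [
    {"translation":[0.05,0,0.4],"roll":0},
    {"translation":[0.1,0,0.8],"roll":0},
    {"translation":[0.1,0,0.95],"roll":0},
    {"translation":[0.1,0,0.95],"roll":0}
  ]
}}

```text
time: 3.65
ee_pos: [0.4825, -0.1092, 0.2435]
tcp_rot: [[-0.989, 0.15, 0.0], [0.15, 0.989, -0.0], [-0.001, -0.0, -1.0]]
force: [-5.7, 2.5, 19.1]
width: 0.006
```

Emit:
{"fn": "play_rows", "kwargs": {
  "targets": [
    {"translation":[0,0,-3],"roll":0},
    {"translation":[0,0,-8],"roll":0},
    {"translation":[0,2,-12],"roll":0},
    {"translation":[0,8,-12],"roll":0},
    {"translation":[-1,14,-12],"roll":0},
    {"translation":[-2,20,-12],"roll":0},
    {"translation":[-2,20,-12],"roll":0}
  ],
  "grip": 5
}}

```text
time: 4.53
ee_pos: [0.5332, 0.0889, 0.3614]
tcp_rot: [[-0.989, 0.147, -0.0], [0.147, 0.989, -0.0], [0.0, -0.0, -1.0]]
force: [-1.2, -0.4, -0.2]
width: 0.568
```

```bash
python3 - <<'E'
from h import *
s=telemetry.get_state();print(s['time'],s['ee_pos'],s['tcp_rot'][:,0],s['width'],s['force'])
c=eyes.calibration('wrist');im=eyes.camera('wrist');t=eyes.camera('top');si=eyes.camera('side')
np.save('pics/w2.npy',im);np.save('pics/w2c.npy',c,allow_pickle=True)
z=cv2.resize(t[165:260,225:450],(640,270),interpolation=cv2.INTER_CUBIC)
z2=np.hstack([im[:,:,:][::2,::2],cv2.resize(si[165:225,310:430],(320,200),interpolation=cv2.INTER_CUBIC)])
cv2.imwrite('pics/m2.png',np.vstack([z,z2])[:,:,::-1])
E
```

```text
4.525 [0.53322279 0.08888975 0.36138271] [-9.89133380e-01  1.47020208e-01  4.63774147e-04] 0.5677030773205658 [-1.15389918 -0.39950508 -0.24762715]
```

View pics/m2.png

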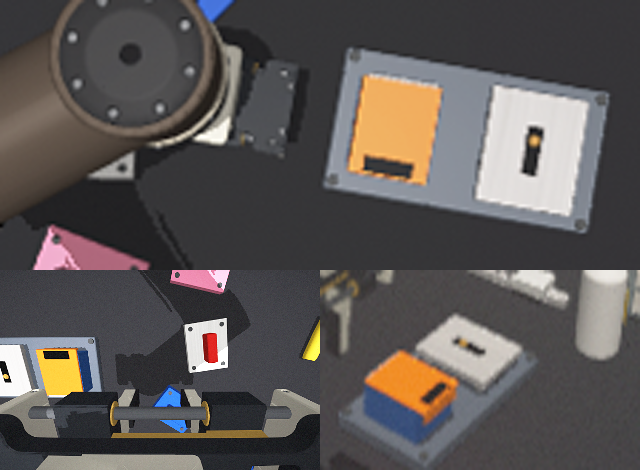

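The cover is shut: flat orange in both the top and side crops. The plate's grip is at about (420,156) in the wrist frame. I'll measure it next.

```bash
python3 - <<'E'
from h import *
im=np.load('pics/w2.npy');c=np.load('pics/w2c.npy',allow_pickle=True).item()
hsv=cv2.cvtColor(im,cv2.COLOR_RGB2HSV);H,S,V=[hsv[:,:,i].astype(int) for i in range(3)]
roi=np.zeros(H.shape,bool);roi[80:230,340:480]=1
for k in blobs(roi&((H<6)|(H>174))&(S>140)&(V>170),30)[:2]: print('grip top',cv2.contourArea(k),cv2.boundingRect(k),rect(c,k,.054))
for k in blobs(roi&((H<6)|(H>174))&(S>140)&(V>60),30)[:2]: print('grip all',cv2.contourArea(k),rect(c,k,.054))
for k in blobs(roi&(S<45)&(V>140),300)[:2]: print('plate',cv2.contourArea(k),rect(c,k,.018))
t=np.load('pics/top0.npy');ct=eyes.calibration('top')
hsv=cv2.cvtColor(t,cv2.COLOR_RGB2HSV);H,S,V=[hsv[:,:,i].astype(int) for i in range(3)]
roi=np.zeros(H.shape,bool);roi[185:235,235:280]=1
for k in blobs(roi&((H<6)|(H>174))&(S>130)&(V>205),10)[:2]: print('top grip',cv2.contourArea(k),rect(ct,k,.054))
print(t[209,250:262])
E
```

```text
grip top 1009.0 (414, 126, 21, 60) [508.9 198.6  58.6  18.6   0.6]
grip all 1506.5 [508.1 194.2  60.3  27.3   0.7]
plate 7866.5 [510.  198.7 110.7  91.7   0.8]
top grip 92.0 [508.4 200.4  55.1  14.6   2. ]
[[245 249 250]
 [243 249 252]
 [223  50  46]
 [236  74  70]
 [237  79  75]
 [238  81  76]
 [241  83  79]
 [236  79  75]
 [129  24  22]
 [ 89  56  54]
 [183 178 176]
 [251 253 254]]
```

Emit:
{"fn": "play_rows", "kwargs": {
  "targets": [
    {"translation":[2,5.3,1],"roll":-0.08},
    {"translation":[4,10.5,3],"roll":-0.165},
    {"translation":[4,10.5,6],"roll":-0.165},
    {"translation":[4,10.5,6],"roll":-0.165},
    {"translation":[4,10.5,6],"roll":-0.165}
  ]
}}

```text
time: 5.3
ee_pos: [0.509, 0.1944, 0.3032]
tcp_rot: [[-1.0, -0.012, 0.001], [-0.012, 1.0, 0.0], [-0.001, 0.0, -1.0]]
force: [-0.3, -0.6, 0.9]
width: 0.566
```

Emit:
{"fn": "play_rows", "kwargs": {
  "targets": [
    {"translation":[0,0.48,1],"roll":0},
    {"translation":[0,0.48,4],"roll":0},
    {"translation":[0,0.48,7],"roll":0},
    {"translation":[0,0.48,9.5],"roll":0},
    {"translation":[0,0.48,10.2],"roll":0},
    {"translation":[0,0.48,10.2],"roll":0}
  ]
}}

```text
time: 6.05
ee_pos: [0.5088, 0.2001, 0.2004]
tcp_rot: [[-1.0, -0.014, 0.0], [-0.014, 1.0, -0.0], [-0.0, -0.0, -1.0]]
force: [-0.1, 0.4, 0.3]
width: 0.573
```

Emit:
{"fn": "play_rows", "kwargs": {
  "targets": [
    {"translation":[0,0,0],"roll":0},
    {"translation":[0,0,0],"roll":0},
    {"translation":[0,0,0],"roll":0},
    {"translation":[0,0,0],"roll":0},
    {"translation":[0,0,0],"roll":0},
    {"translation":[0,0,0],"roll":0}
  ],
  "grip": 0,
  "squeeze": 45
}}

```text
time: 6.8
ee_pos: [0.5086, 0.2003, 0.2006]
tcp_rot: [[-1.0, -0.014, 0.0], [-0.014, 1.0, 0.0], [-0.0, 0.0, -1.0]]
force: [-2.6, -0.3, 5.6]
width: 0.225
```

Emit:
{"fn": "play_rows", "kwargs": {
  "targets": [
    {"translation":[0,0,-1],"roll":0},
    {"translation":[0,0,-4],"roll":0},
    {"translation":[0,0,-8],"roll":0},
    {"translation":[0,0,-12],"roll":0},
    {"translation":[0,0,-12],"roll":0},
    {"translation":[0,0,-12],"roll":0}
  ]
}}

```text
time: 7.55
ee_pos: [0.5079, 0.1997, 0.3194]
tcp_rot: [[-1.0, -0.013, -0.001], [-0.013, 1.0, -0.0], [0.001, -0.0, -1.0]]
force: [-0.6, 0.1, -3.6]
width: 0.221
```

Emit:
{"fn": "play_rows", "kwargs": {
  "targets": [
    {"translation":[0,-3,0],"roll":0.02},
    {"translation":[0,-8,0],"roll":0.05},
    {"translation":[-0.1,-13.5,0],"roll":0.08},
    {"translation":[-0.2,-19,0],"roll":0.1},
    {"translation":[-0.3,-24.5,0],"roll":0.12},
    {"translation":[-0.4,-30,0],"roll":0.14},
    {"translation":[-0.5,-35.5,0],"roll":0.163},
    {"translation":[-0.5,-40,0],"roll":0.163}
  ]
}}

```text
time: 8.55
ee_pos: [0.5182, -0.2017, 0.3182]
tcp_rot: [[-0.989, 0.15, -0.004], [0.15, 0.989, 0.0], [0.004, -0.0, -1.0]]
force: [1.4, 0.5, -4.1]
width: 0.223
```

Emit:
{"fn": "play_rows", "kwargs": {
  "targets": [
    {"translation":[0,0,0],"roll":0},
    {"translation":[0,0,0],"roll":0},
    {"translation":[0,0,0],"roll":0}
  ]
}}

```text
time: 8.93
ee_pos: [0.5189, -0.199, 0.3195]
tcp_rot: [[-0.989, 0.148, -0.001], [0.148, 0.989, 0.0], [0.001, 0.0, -1.0]]
force: [-0.4, -0.6, -4.1]
width: 0.224
```

Emit:
{"fn": "play_rows", "kwargs": {
  "targets": [
    {"translation":[-0.4,-3,0],"roll":0},
    {"translation":[-0.9,-6.1,1],"roll":0},
    {"translation":[-0.9,-6.1,3.5],"roll":0},
    {"translation":[-0.9,-6.1,6],"roll":0},
    {"translation":[-0.9,-6.1,6.7],"roll":0},
    {"translation":[-0.9,-6.1,6.7],"roll":0},
    {"translation":[-0.9,-6.1,6.7],"roll":0}
  ]
}}

```text
time: 9.8
ee_pos: [0.5195, -0.2611, 0.2543]
tcp_rot: [[-0.989, 0.148, 0.002], [0.148, 0.989, -0.0], [-0.002, -0.0, -1.0]]
force: [0.1, 0.8, -3.6]
width: 0.223
```

```bash
python3 - <<'E'
from h import *
s=telemetry.get_state();print(s['time'],s['ee_pos'],s['tcp_rot'],s['width'],s['force'])
im=eyes.camera('wrist');si=eyes.camera('side');t=eyes.camera('top')
cv2.imwrite('pics/m3.png',np.vstack([np.hstack([im[::2,::2],cv2.resize(t[180:250,340:450],(320,200))]),cv2.resize(si[165:225,310:430],(640,320),interpolation=cv2.INTER_CUBIC)])[:,:,::-1])
E
```

```text
9.8 [ 0.51949019 -0.26114443  0.25432198] [[-9.89030734e-01  1.47699959e-01  1.71132236e-03]
 [ 1.47699315e-01  9.89032186e-01 -4.97562895e-04]
 [-1.76604292e-03 -2.39343854e-04 -9.99998412e-01]] 0.22334802443622354 [ 0.11714448  0.75688676 -3.59847732]
```

View pics/m3.png

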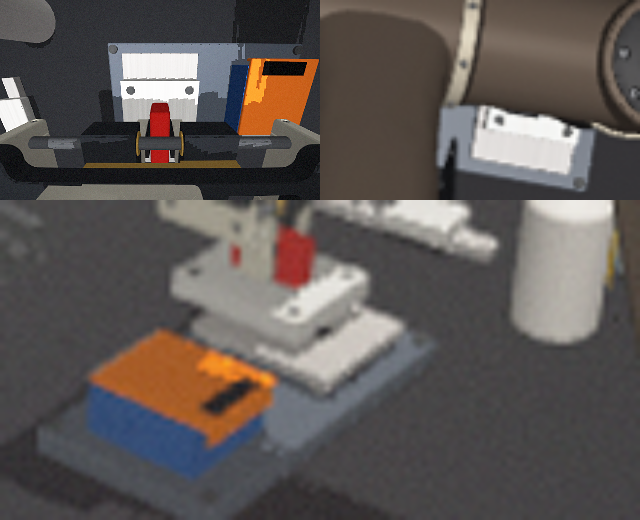

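The plate is level and square about 10 mm above the platen, shifted to the +x side, and the cover is still shut. I'll lower it gently onto the pin tip.

Emit:
{"fn": "play_rows", "kwargs": {
  "targets": [
    {"translation":[0,0,0.4],"roll":0},
    {"translation":[0,0,0.8],"roll":0},
    {"translation":[0,0,0.95],"roll":0},
    {"translation":[0,0,1.0],"roll":0},
    {"translation":[0,0,1.0],"roll":0},
    {"translation":[0,0,1.0],"roll":0}
  ]
}}

```text
time: 10.7
ee_pos: [0.5189, -0.2615, 0.2444]
tcp_rot: [[-0.989, 0.148, 0.0], [0.148, 0.989, -0.0], [-0.0, -0.0, -1.0]]
force: [-3.7, 3.1, 8.7]
width: 0.229
```

Emit:
{"fn": "play_rows", "kwargs": {
  "targets": [
    {"translation":[0,0,-0.04],"roll":0},
    {"translation":[0.15,0.05,-0.04],"roll":0},
    {"translation":[0.3,0.05,-0.04],"roll":0},
    {"translation":[0.45,0.05,-0.04],"roll":0},
    {"translation":[0.6,0.05,-0.04],"roll":0},
    {"translation":[0.7,0.05,-0.04],"roll":0},
    {"translation":[0.7,0.05,-0.04],"roll":0}
  ]
}}

```text
time: 11.58
ee_pos: [0.513, -0.26, 0.2445]
tcp_rot: [[-0.989, 0.148, 0.003], [0.148, 0.989, -0.001], [-0.003, -0.0, -1.0]]
force: [4.4, -0.2, 5.0]
width: 0.227
```

Emit:
{"fn": "play_rows", "kwargs": {
  "targets": [
    {"translation":[0.1,0.02,0],"roll":0},
    {"translation":[0.2,0.02,0],"roll":0},
    {"translation":[0.35,0.02,0],"roll":0},
    {"translation":[0.5,0.02,0],"roll":0},
    {"translation":[0.6,0.02,0],"roll":0},
    {"translation":[0.7,0.02,0],"roll":0},
    {"translation":[0.75,0.02,0],"roll":0},
    {"translation":[0.75,0.02,0],"roll":0}
  ]
}}

```text
time: 12.58
ee_pos: [0.5044, -0.2586, 0.2433]
tcp_rot: [[-0.989, 0.149, -0.001], [0.149, 0.989, 0.0], [0.001, 0.0, -1.0]]
force: [-0.0, 0.2, -3.2]
width: 0.222
```

The force has dropped to the plate's weight alone, so the hole is over the pin. Now I'll press down.

Emit:
{"fn": "play_rows", "kwargs": {
  "targets": [
    {"translation":[0,0,0.15],"roll":0},
    {"translation":[0,0,0.3],"roll":0},
    {"translation":[0,0,0.45],"roll":0},
    {"translation":[0,0,0.6],"roll":0},
    {"translation":[0,0,0.6],"roll":0}
  ]
}}

```text
time: 13.2
ee_pos: [0.5046, -0.2585, 0.2378]
tcp_rot: [[-0.989, 0.149, 0.0], [0.149, 0.989, -0.0], [-0.0, -0.0, -1.0]]
force: [-2.3, 1.6, 3.6]
width: 0.227
```

Emit:
{"fn": "play_rows", "kwargs": {
  "targets": [
    {"translation":[0,0,0.15],"roll":0},
    {"translation":[0,0,0.3],"roll":0},
    {"translation":[0,0,0.4],"roll":0},
    {"translation":[0,0,0.46],"roll":0},
    {"translation":[0,0,0.5],"roll":0},
    {"translation":[0,0,0.5],"roll":0},
    {"translation":[0,0,0.5],"roll":0}
  ],
  "squeeze": 55
}}

```text
time: 14.08
ee_pos: [0.5046, -0.2585, 0.2336]
tcp_rot: [[-0.989, 0.148, 0.0], [0.148, 0.989, -0.0], [-0.0, -0.0, -1.0]]
force: [-4.7, 5.4, 13.4]
width: 0.226
```

```bash
python3 - <<'E'
from h import *
im=eyes.camera('wrist');si=eyes.camera('side');t=eyes.camera('top')
s=telemetry.get_state();print(s['time'],s['ee_pos'],s['width'],s['force'],s['ft_torque'])
cv2.imwrite('pics/m4.png',np.vstack([np.hstack([im[::2,::2],cv2.resize(t[180:250,340:450],(320,200))]),cv2.resize(si[165:225,310:430],(640,320),interpolation=cv2.INTER_CUBIC)])[:,:,::-1])
E
```

```text
14.225 [ 0.50460031 -0.25855155  0.23355846] 0.22705928521143154 [-5.96529709  4.36743579 12.87245573] [ 1.56089903  1.90209376 -0.10379844]
```

View pics/m4.png

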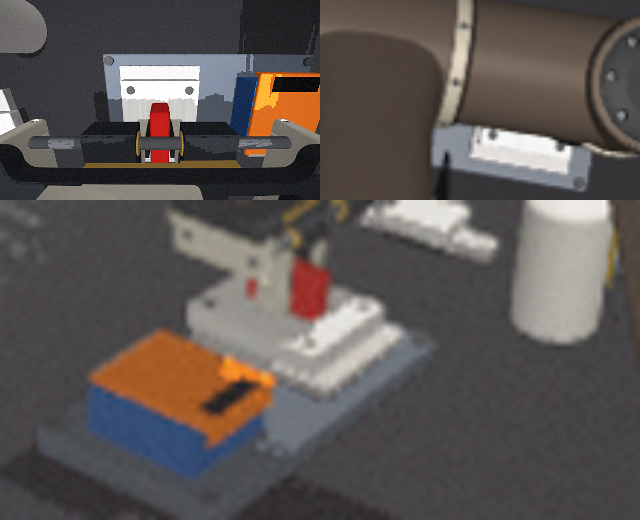

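The plate lies flat on the platen at a TCP height of 0.2336, which puts its underside at about 33 mm. The net push is about 17 N, above the 12 N needed at the stop, and the cover is shut. I'm handing it in.

```bash
python3 -c "
from bench import bot,telemetry
print(bot.job_done());s=telemetry.get_state();print(s['time'],s['ee_pos'],s['force'])"
```

```text
the job is handed in; nothing more can be done
None
the job is handed in; nothing more can be done
```

The job is handed in. The orange cover is shut, and the plate is over the pin and held pressed to the platen's stop. It took about 14 s of the 54 s allowed.

- **Cover:** I pressed it shut along its arc, with about 19 N against the stop. It was still flat and shut in every later picture.
- **Pin tip:** I took the plate by its red grip and rested it on the pin with its hole about 14 mm to the +x side. Contact came at an underside height of 44 mm, as expected, with about 12 N.
- **Hole over the pin:** I slid the plate along the fixture's x axis until the force fell back to the plate's weight. That left it about 0.5 mm from the pin position I measured.
- **Final hold:** The underside is at about 33 mm, worked out from the tool height. The net push is about 17 N, against the 12 N needed at the stop, and the plate looked level and square in the last pictures.

No check failed. A side load of 5–7 N remained at the wrist during the final press. I did not re-measure the bystanders, but I planned the path clear of them and the force readings showed no contact.

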